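# Fit the change gear on the shear machine's drive

## Robot

A 6-joint arm with a two-finger parallel gripper is mounted at the origin on the work surface. World frame = base frame: x ahead of the robot, y to its left, z up, the work surface at z = 0. Lengths are in m, angles in rad, forces in N, time in s.
With the tool pointing down it reaches from about 0.25 to 0.775 m from the base axis. Payload 4 kg.
Tool frame: the origin (TCP) lies at the very end of the fingers, on their centre line; the grasp point (between the pads) lies 19 mm behind it; z points along the fingers, y is the direction in which the jaws open and shut (so a half turn about z gives the same grasp; the last joint's range is limited). The gripper opens to 94 mm and grips with 3 to 60 N. Pads are 16 mm wide; open, the fingers measure 119 mm over their backs; the gripper's body (75 mm by 177 mm) begins 78 mm behind the grasp point.
Start: joints at [-1.398, 0.087, 1.371, -0, 1.684, -0.103], TCP at [0.15, -0.529, 0.174] pointing down, gripper open.
Joint ranges: [-3.1, 3.1], [-0.76, 2.03], [0.27, 2.55], [-1.08, 4.22], [0.17, 2.65], [-2.57, 2.57]. Speed limits (rad/s): [2.79, 2.79, 3.14, 3.14, 3.14, 3.14].

## Interface

Orientations are given as [roll, pitch, yaw] about the fixed x, y, z axes, in that order (R = Rz(yaw) Ry(pitch) Rx(roll)).
In Python, from bench import robot, cams, models gives the robot as it stands.
- The arm moves only by the tool step_arm, never from a script. Its argument "series" is a list of rows, each a list of 5 numbers: the gripper command: -1 is shut, 1 is fully open, values between are in proportion, then the shift along the tool's x, y, z in mm, then the turn about the tool's z in degrees. A call has 1 to 20 rows; each row is the pose to reach, as a shift and turn from the pose commanded when the call began, along the tool's axes at that moment; what a row does not reach only later rows make up. A row lasts 1/8 s, in which the tool goes at most 62.5 mm and 10.7 degrees, less where a joint would pass 70% of its speed; a pose out of reach is approached as far as the arm can. A call with a gripper value outside its range is refused whole. The fingers move at their own pace and stop on an object; the grip force is fixed at half the most. Time passes only in rows, so rows that repeat a pose let the fingers close. It gives the time, the measured TCP pose, the force and the opening at its end, in the units of the state.
- robot.get_obs(): the state, without advancing time (a new reading comes with each control period).
- cams.snapshot(name): name is "scene" or "top" or "wrist"; returns a dict with "pixels" (420x560x3 uint8, red, green, blue), "fov_y" (degrees; the focal length in pixels is half the picture's height over the tangent of half this angle, whatever the lens; pixels are square), "cx", "cy" (the principal point, pixels), "R" (3x3) and "t" (3): a world point X has camera coordinates R X + t. Camera axes: x right, y down, z forward; pixel columns grow to the right and rows downward; lengths in m; the calibration is good to about 2 mm. The wrist camera is an equidistant fisheye: a pixel r from the principal point sees the ray r / f radians off the axis. A picture is of the moment at which its call begins. There is no depth.
- robot.close_job(): hands the job in, once; it reports no verdict.
Trained networks look in a picture, given as the dict that the camera call returned (one of the last four; its "shot" number tells which), for a name from the list of things; names that differ only in an ending like _2 or _b are one class to them, and where a whole thing is asked for, a point or a joint stands for the part that bears it (a point fixed in the world has none). Each returns a list of dicts, best first, with "p" (0 to 1); they miss things now and then, are a little off and sometimes report something else, mostly with a low value. They report only what shows in the picture. A call takes as long as a camera call. They do not tell look-alikes from the thing itself.
- models.find_in(picture, label): "position" ([x, y, z] in m, in world coordinates, good to about 4 mm: the middle of the surface that is visible of it).
- models.pinpoint(picture, label): "position" ([x, y, z] in m, in world coordinates, good to about 4 mm: a listed point, or the origin of a listed thing).
The state is a dict: "time": time; "joint_positions": joint angles; "qvel": joint speeds; "joint_torque": joint torques, N m; "tool_pos": TCP position; "ee_rot": TCP orientation; "wrist_force": force on the tool from outside, world axes, zero at the start; "wrist_torque": the same for the moment, N m; "width": finger opening in m.
Only numpy, scipy, OpenCV 4.12 (cv2) and the standard library are available. Lean on these libraries where they do the work, as an engineer would, in place of code of your own. Each camera call takes 0.05 s, during which the arm holds its last target. There are 200 camera calls.

## Task

First swing the clutch lever of the bench drive unit to neutral, standing straight up, and leave it there. Then take the gear with the square hub, turn it until its cross-shaped bore meshes with the splines of the upright drive shaft, slide it down and press it against the spring collar until it is fully home on the shoulder; finish while still holding it pressed fully home, because the collar pushes it up again when you let go. Leave the other things on the bench where they are.

Things in the scene. Friction and masses are not known exactly. Their poses are not given: they have to be found in the camera images.
- unit: fixed grey drive unit: housing 240 (x) x 260 (y) x 60 mm high, origin at the centre of its underside; a gear case (75 mm high, with a motor up to 127 mm) stands behind it from x = +120 to +260 mm. The drive shaft stands on the housing at x 0, y -60 mm, the clutch lever at x 0, y +75 mm
- seat (a point): centre of the top face of the fixed steel shoulder (60 mm diameter, 66 mm above the bench) round the foot of the drive shaft, on its axis; z up. The gear is home when its underside lies on this face. A brass spring collar (42 mm diameter) stands 6 mm above the face and is pushed down by the gear
- shaft_top (a point): top end of the upright drive shaft, 58 mm above the shoulder, on its axis; turns with it. Four splines form a cross along this frame's x and y: 24 mm across, each 8 mm wide, rounded tops ending 43 mm above the shoulder; above them a round 12 mm pilot, its last 6 mm conical. The shaft stands at any angle and is hard to turn (2 N m): turn the gear, not the shaft
- collar (a joint): how far the spring collar is pressed down, m: 0 free, 0.006 when the gear is home on the shoulder. Pressing starts at about 8 N and takes 12 N when home (the gear weighs about 2 to 3 N of it)
- lever (a joint): angle of the clutch lever, rad: 0 straight up (neutral), negative leaning to the unit's -x side, range -0.75 to 0.75; it starts between -0.7 and -0.3 and stays where it is left; about 2 N at the knob moves it
- lever_knob (a point): centre of the black ball knob (26 mm diameter) at the end of the clutch lever (10 mm rod), 85 mm from the hinge
- lever_hinge (a point): point on the hinge of the clutch lever, 74 mm above the bench, fixed to the unit; the hinge runs along this frame's y, the lever swings in its x-z plane (positive angle: towards +x)
- gear: loose aluminium gear, 0.2 to 0.33 kg, flat on the bench, hub up: disc 88 mm across, 12 mm thick; square hub 34 x 34 mm, sides along x and y, top 48 mm above the underside. Cross-shaped bore right through, slots along x and y, 26 mm across, 10 mm wide (1 mm play each side on the splines; quarter turns are equal). Origin: centre of the underside, z up
- gear_flat: bystander: flat aluminium gear, 103 mm across the teeth, 14 mm thick, no hub, plain round 24 mm hole; origin at the centre of its underside
- gear_round: bystander: aluminium gear, 79 mm across the teeth, 12 mm thick, with a round hub (40 mm diameter, top 40 mm above the underside) and a plain round bore; origin at the centre of its underside
- tin1: bystander: closed aluminium sample tin, 60 mm diameter, 45 mm tall; origin at the centre of its underside
- tin2: bystander: the other tin, same as tin1
- brush: bystander: brush lying flat, about 0.2 m long along its x
- wrench: bystander: wrench lying flat, about 0.2 m long along its x
- beaker: bystander: open steel beaker, 80 mm diameter, 85 mm tall; origin at the centre of its underside
Not all that is in view belongs to the job. What is shaped like the gear but blue is not meant.

How it is judged:
By the outcome, as a careful person would: the job done as asked, in the order asked, and still so for the second after the job is handed in, while the arm keeps its last pose, push and grip.
It also fails if it takes over 58 s, if anything falls off the work surface, if the arm or the gripper's body presses on something with over 40 N, if the wrist force passes 120 N, or if a joint passes its speed limit or range.

## Working session

There is one attempt and no reset: what is moved stays moved. The work goes in short steps, Python scripts to look and compute and a tool call to move; the robot and the scene stay as the last step left them, time stands still between calls to the robot, and variables do not carry over. Pictures are saved under pics/ and viewed, about 8 in all and at most 12, crops included, and the job is handed in when it is done.

Besides the shell and the picture viewer there is one more tool, called after "Call:" as a command line: name --pt "numbers of a row" for each row, then --argument value for the rest. step_arm: Moves the arm, as the interface text tells. Its arguments: {"type":"object","properties":{"series":{"type":"array","items":{"type":"array","items":{"type":"number"}}}},"required":["series"]}

```bash
mkdir -p pics; ls
cat > h.py <<'E'
import numpy as np, cv2
from bench import robot, cams, models
def save(p,n): cv2.imwrite(f'pics/{n}.png',cv2.cvtColor(p['pixels'],cv2.COLOR_RGB2BGR))
def foc(p): return p['pixels'].shape[0]/2/np.tan(np.radians(p['fov_y']/2))
def proj(p,X,fish=False):
    c=np.array(p['R'])@np.array(X)+np.array(p['t']); f=foc(p)
    if fish:
        r=np.hypot(c[0],c[1]); th=np.arctan2(r,c[2]); k=f*th/max(r,1e-9)
        return p['cx']+k*c[0],p['cy']+k*c[1]
    return p['cx']+f*c[0]/c[2],p['cy']+f*c[1]/c[2]
def ray(p,u,v,z,fish=False):
    f=foc(p);a,b=(u-p['cx'])/f,(v-p['cy'])/f
    if fish:
        th=np.hypot(a,b); s=np.sin(th)/max(th,1e-9); d=np.array([a*s,b*s,np.cos(th)])
    else: d=np.array([a,b,1.])
    R=np.array(p['R']);C=-R.T@np.array(p['t']);d=R.T@d
    return C+d*(z-C[2])/d[2]
E
python3 - <<'E'
from h import *
o=robot.get_obs(); print({k:np.round(v,3) for k,v in o.items()})
ps={n:cams.snapshot(n) for n in('top','scene')}
for n,p in ps.items():
    save(p,n)
    for l in ['seat','shaft_top','lever_knob','lever_hinge','gear','unit','gear_flat','gear_round','tin1','tin2','beaker','brush','wrench']:
        for d in models.pinpoint(p,l)[:3]:
            print(n,l,round(d['p'],2),np.round(d['position'],3),np.round(proj(p,d['position'])).astype(int))
a=np.vstack([ps['top']['pixels'],]);
E
```

```text
pics
{'time': np.float64(0.0), 'joint_positions': array([-1.398,  0.088,  1.372, -0.   ,  1.684, -0.103]), 'qvel': array([-0.001, -0.003, -0.001,  0.001,  0.   , -0.001]), 'joint_torque': array([ 0.0000e+00, -3.4019e+01, -3.0242e+01,  7.2000e-02,  3.3000e-02,
       -0.0000e+00]), 'tool_pos': array([ 0.15 , -0.529,  0.173]), 'ee_rot': array([-3.139, -0.   ,  0.276]), 'wrist_force': array([ 0.053, -0.943,  0.469]), 'wrist_torque': array([-0.027,  0.073, -0.016]), 'width': np.float64(0.094)}
top seat 0.75 [0.566 0.11  0.068] [194 211]
top lever_knob 0.58 [0.53  0.252 0.142] [138 220]
top lever_knob 0.57 [ 0.485 -0.154  0.002] [283 241]
top lever_hinge 0.63 [0.582 0.241 0.073] [149 204]
top lever_hinge 0.59 [ 0.759 -0.268  0.001] [322 153]
top gear 0.89 [ 0.44  -0.581  0.002] [424 259]
top gear 0.75 [ 0.565 -0.328  0.001] [341 216]
top gear 0.7 [ 0.348 -0.161  0.004] [285 286]
top unit 0.78 [ 0.566  0.169 -0.   ] [178 212]
top gear_round 0.69 [ 0.484 -0.153 -0.002] [283 241]
top tin1 0.92 [ 0.679 -0.412  0.002] [368 179]
top tin1 0.61 [ 0.759 -0.264 -0.001] [320 153]
top tin2 0.92 [ 0.6
[... 519 characters left out ...]
ene gear 0.77 [ 0.564 -0.329  0.   ] [235 197]
scene gear 0.6 [ 0.348 -0.162 -0.001] [313 181]
scene unit 0.66 [ 0.569  0.168 -0.003] [365 282]
scene gear_flat 0.96 [ 0.649 -0.156 -0.001] [259 242]
scene gear_flat 0.7 [0.562 0.112 0.065] [353 259]
scene gear_round 0.9 [ 0.482 -0.159  0.001] [291 206]
scene tin1 0.79 [ 0.683 -0.405  0.   ] [193 210]
scene tin1 0.55 [ 0.758 -0.267 -0.004] [209 249]
scene tin2 0.79 [ 0.683 -0.405  0.   ] [193 210]
scene tin2 0.55 [ 0.758 -0.267 -0.004] [209 249]
scene beaker 0.84 [ 0.562 -0.49   0.001] [200 174]
scene beaker 0.45 [ 0.649 -0.154  0.001] [260 242]
scene brush 0.58 [ 0.354 -0.284  0.001] [284 165]
scene wrench 0.74 [ 0.381 -0.444 -0.002] [244 150]
```

Run:
```python
import cv2
t=cv2.imread('pics/top.png')
cv2.imwrite('pics/topc.png',cv2.resize(t[120:320,110:450],None,fx=2.35,fy=2.35,interpolation=cv2.INTER_CUBIC))
```

```text
(no output)
```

View pics/topc.png

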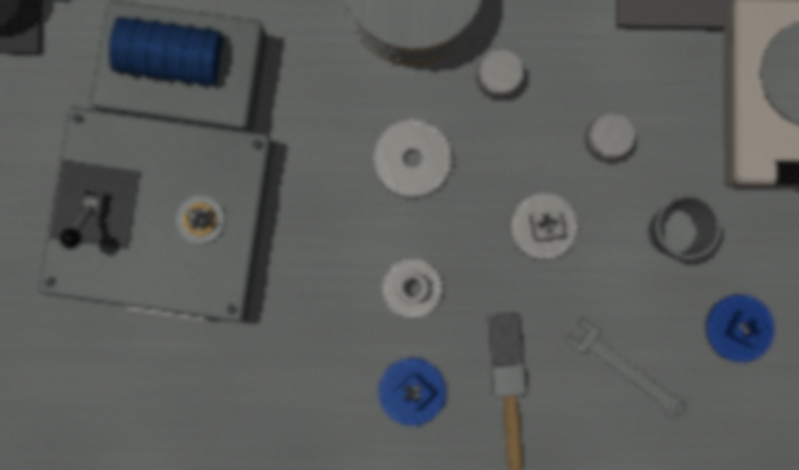

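View pics/scene.png

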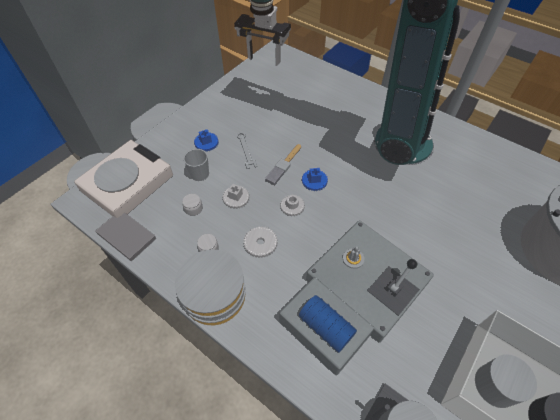

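The loose gears that fit the shape are blue at top-picture pixels (424,259), blue at (285,286), and bare aluminium with a square hub at (341,216). Only the last one fits, because the blue ones are excluded; the enlarged crop at about (545,226) shows its square hub and cross bore. The lever knob is at crop (70,238) and the shaft at (200,220). I'll go above the unit first.

Call:
step_arm --pt "1 589 -612 -110 -67" --pt "1 589 -612 -110 -67" --pt "1 589 -612 -110 -67" --pt "1 589 -612 -110 -67" --pt "1 589 -612 -110 -67" --pt "1 589 -612 -110 -67" --pt "1 589 -612 -110 -67" --pt "1 589 -612 -110 -67" --pt "1 589 -612 -110 -67" --pt "1 589 -612 -110 -67" --pt "1 589 -612 -110 -67" --pt "1 589 -612 -110 -67" --pt "1 589 -612 -110 -67" --pt "1 589 -612 -110 -67" --pt "1 589 -612 -110 -67" --pt "1 589 -612 -110 -67" --pt "1 589 -612 -110 -67"

```text
time: 3.52
tool_pos: [0.5495, 0.2188, 0.2844]
ee_rot: [3.141, 0.0, 1.444]
wrist_force: [-0.3, 0.1, -0.5]
width: 0.0944
```

Run:
```python
from h import *
o=robot.get_obs(); print({k:np.round(o[k],3) for k in('time','tool_pos','ee_rot','joint_positions','wrist_force')})
p=cams.snapshot('wrist'); save(p,'w1'); print(p['fov_y'],p['cx'],p['cy'],np.round(-np.array(p['R']).T@p['t'],3))
for n,q in(('wrist',p),('scene',cams.snapshot('scene')),('top',cams.snapshot('top'))):
    for l in ['seat','shaft_top','lever_knob','lever_hinge','unit']:
        for d in models.pinpoint(q,l)[:2]:
            print(n,l,round(d['p'],2),np.round(d['position'],4),np.round(proj(q,d['position'],n=='wrist')).astype(int))
```

```text
{'time': np.float64(3.525), 'tool_pos': array([0.55 , 0.219, 0.284]), 'ee_rot': array([3.141, 0.   , 1.444]), 'joint_positions': array([ 0.283,  0.188,  1.04 , -0.   ,  1.913,  0.41 ]), 'wrist_force': array([-0.298,  0.138, -0.474])}
65.70646984690485 276.2508132554003 205.13393344358042 [0.557 0.285 0.495]
wrist seat 0.83 [0.5603 0.1061 0.064 ] [295 256]
wrist shaft_top 0.62 [0.5616 0.1138 0.1285] [298 270]
wrist lever_knob 0.77 [0.5251 0.2462 0.1442] [252 168]
wrist lever_knob 0.42 [ 0.4823 -0.1553 -0.0039] [267 366]
wrist lever_hinge 0.58 [0.5758 0.2388 0.0738] [295 162]
wrist unit 0.83 [ 0.5663  0.1667 -0.0034] [292 203]
scene seat 0.8 [0.5578 0.1107 0.0652] [353 258]
scene shaft_top 0.43 [0.562  0.1122 0.1218] [356 249]
scene lever_knob 0.48 [0.5299 0.2555 0.142 ] [412 266]
scene lever_hinge 0.84 [0.5722 0.2437 0.0745] [394 287]
top seat 0.93 [0.562  0.1088 0.0675] [194 212]
top shaft_top 0.4 [0.557  0.1129 0.1214] [190 212]
top lever_knob 0.49 [0.5278 0.2487 0.1406] [139 221]
top lever_hinge 0.6 [0.5797 0.244  0.074 ] [148 205]
top unit 0.6 [ 5.710e-01  1.691e-01 -1.000e-04] [178 211]
top unit 0.31 [0.5628 0.1084 0.0677] [194 212]
```

View pics/w1.png

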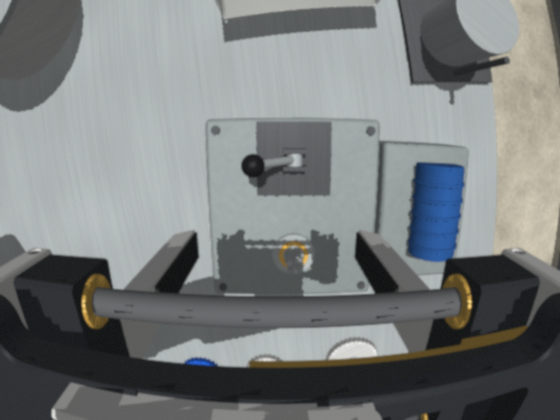

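The lever knob is at (252,165), its hinge at (295,161) and the shaft at (295,255). The unit's sides line up with the tool, and the positions agree across all three cameras: hinge about (0.577, 0.2425), knob leaning about -0.64 rad. I'll lower the open jaws around the knob, centre them over the hinge and shut them, which stands the lever up.

Call:
step_arm --pt "1 27 -11 0 0" --pt "1 27 -11 60 0" --pt "1 27 -11 110 0" --pt "1 27 -11 149 0" --pt "1 27 -11 149 0" --pt "1 27 0 146 0" --pt "1 27 12 142 0" --pt "1 27 24 139 0" --pt "1 27 24 139 0" --pt "0.5 27 24 139 0" --pt "0 27 24 139 0" --pt "-0.3 27 24 139 0" --pt "-1 27 24 139 0" --pt "-1 27 24 139 0" --pt "-1 27 24 139 0" --pt "-1 27 24 139 0"

```text
time: 6.42
tool_pos: [0.5771, 0.2438, 0.1449]
ee_rot: [3.142, 0.0, 1.445]
wrist_force: [-0.5, -0.2, 0.8]
width: 0.027
```

Run:
```python
from h import *
o=robot.get_obs(); print({k:np.round(o[k],3) for k in('time','tool_pos','ee_rot','wrist_force','width')})
for n in('wrist','scene','top'):
    q=cams.snapshot(n); save(q,'l_'+n)
    for l in ['seat','lever_knob','lever_hinge']:
        for d in models.pinpoint(q,l)[:2]:
            print(n,l,round(d['p'],2),np.round(d['position'],4),np.round(proj(q,d['position'],n=='wrist')).astype(int))
```

```text
{'time': np.float64(6.425), 'tool_pos': array([0.577, 0.244, 0.145]), 'ee_rot': array([3.142, 0.   , 1.445]), 'wrist_force': array([-0.511, -0.22 ,  0.835]), 'width': np.float64(0.027)}
wrist seat 0.79 [0.5623 0.1083 0.0644] [280 327]
wrist lever_knob 0.6 [0.5291 0.2464 0.1433] [209 232]
wrist lever_hinge 0.82 [0.5772 0.2428 0.0731] [278 205]
scene seat 0.83 [0.5584 0.1103 0.0665] [353 257]
scene seat 0.54 [ 6.468e-01 -1.552e-01  1.000e-04] [260 242]
scene lever_hinge 0.81 [0.5739 0.2438 0.0716] [394 288]
scene lever_hinge 0.68 [ 6.821e-01 -4.052e-01 -1.000e-04] [193 209]
top seat 0.63 [0.5613 0.1087 0.0675] [194 212]
top lever_knob 0.45 [0.5286 0.247  0.1421] [140 220]
top lever_hinge 0.61 [0.5799 0.2417 0.0724] [149 205]
```

View pics/l_wrist.png

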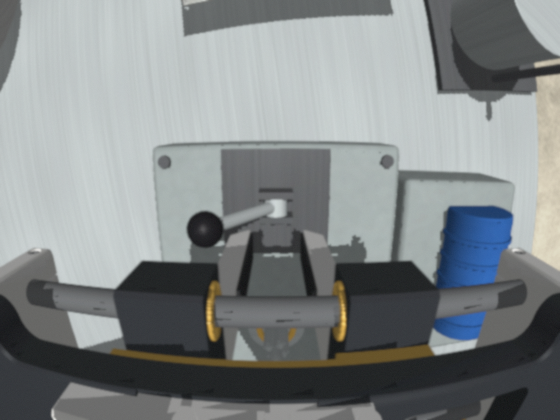

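Run:
```python
from h import *
o=robot.get_obs(); T=np.array(o['tool_pos']); y=o['ee_rot'][2]
p=cams.snapshot('wrist'); save(p,'l2'); print(T,o['width'])
ty=np.array([np.sin(y),-np.cos(y),0]);tx=np.array([np.cos(y),np.sin(y),0])
for s in(-.0135,.0135):
  for a in(-.008,.008):
    for z in(0,.02): print(s,a,z,np.round(proj(p,T+s*ty+a*tx+[0,0,z],True)))
print(ray(p,205,229,.142,True),ray(p,205,229,.159,True),ray(p,278,208,.074,True))
t=cv2.imread('pics/l_scene.png');cv2.imwrite('pics/lc.png',cv2.resize(t[190:350,290:470],None,fx=4,fy=4,interpolation=cv2.INTER_CUBIC))
```

```text
[0.57705789 0.24377884 0.14484724] 0.0002099629887261866
-0.0135 -0.008 0 [258. 240.]
-0.0135 -0.008 0.02 [256. 250.]
-0.0135 0.008 0 [258. 217.]
-0.0135 0.008 0.02 [256. 226.]
0.0135 -0.008 0 [297. 240.]
0.0135 -0.008 0.02 [299. 250.]
0.0135 0.008 0 [298. 217.]
0.0135 0.008 0.02 [300. 226.]
[0.52651732 0.24867457 0.142     ] [0.53114881 0.25353829 0.159     ] [0.57718692 0.24053805 0.074     ]
```

View pics/lc.png

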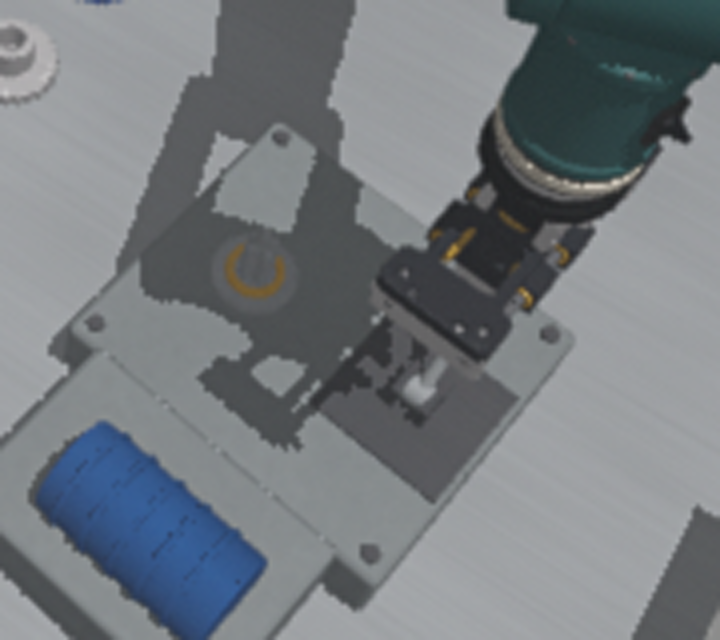

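The knob is still at (205,229) in the wrist view and the jaws shut beside it. The visible finger ends (row ~232) don't match where the TCP should project (rows 217–240). I'll check that with an overlay.

Run:
```python
from h import *
o=robot.get_obs(); T=np.array(o['tool_pos']); y=o['ee_rot'][2]
p=cams.snapshot('wrist'); s=cams.snapshot('scene')
ty=np.array([np.sin(y),-np.cos(y),0]);tx=np.array([np.cos(y),np.sin(y),0])
K=np.array([.527,.2487,.142])
def crop(q,fish,u0,v0,w,h,f):
    im=cv2.resize(cv2.cvtColor(q['pixels'],cv2.COLOR_RGB2BGR)[v0:v0+h,u0:u0+w],None,fx=f,fy=f,interpolation=cv2.INTER_CUBIC)
    def d(X,c):
        a=proj(q,X,fish); cv2.circle(im,(int((a[0]+.5-u0)*f),int((a[1]+.5-v0)*f)),3,c,-1)
    for a in(-.008,.008):
        for b in(-.0125,.0125): d(T+a*tx+b*ty,(0,0,255)); d(T+a*tx+b*ty+[0,0,.02],(0,255,0))
    d(K,(255,0,255)); return im
a=crop(p,True,170,170,200,150,4) ; b=crop(s,False,370,220,90,150,4)
cv2.imwrite('pics/ov.png',np.hstack([a[:, :440],b]))
```

```text
(no output)
```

View pics/ov.png

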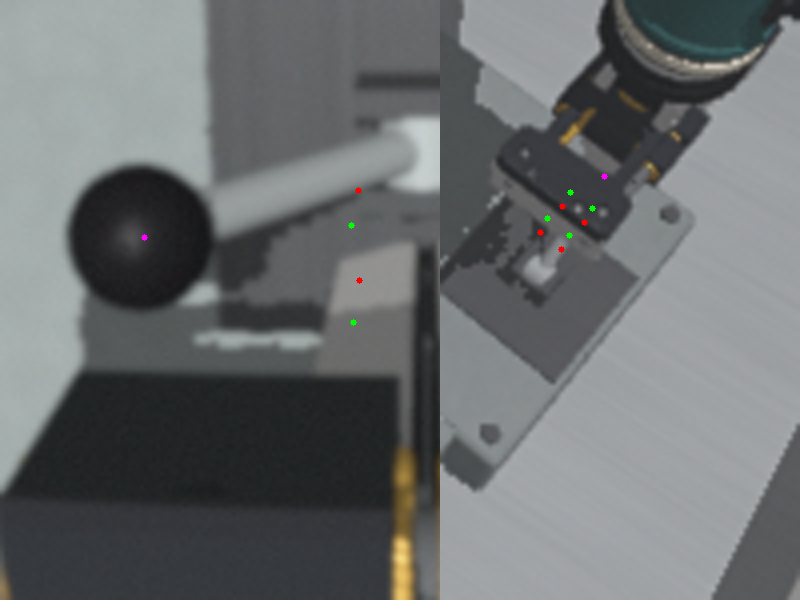

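The fingers look as if they passed the knob, so I can't trust the tip position yet. I'll go up and over to the knob's -x side with the jaws shut, and check the tips in clear view.

Call:
step_arm --pt "-1 0 0 -40 0" --pt "-1 0 0 -75 0" --pt "-1 0 -50 -75 0" --pt "-1 0 -105 -75 0" --pt "-1 0 -105 -75 0" --pt "-1 0 -105 -30 0" --pt "-1 0 -105 10 0" --pt "-1 0 -105 20 0" --pt "-1 0 -105 20 0" --pt "-1 0 -105 20 0"

```text
time: 8.43
tool_pos: [0.4745, 0.2574, 0.1271]
ee_rot: [3.138, -0.002, 1.445]
wrist_force: [-0.4, -0.1, -0.1]
width: 0.0003
```

Run:
```python
from h import *
o=robot.get_obs(); T=np.array(o['tool_pos']); y=o['ee_rot'][2]; print(T,o['wrist_force'],o['width'])
ty=np.array([np.sin(y),-np.cos(y),0]);tx=np.array([np.cos(y),np.sin(y),0])
K=np.array([.527,.2487,.142]); out=[]
for n,fish in(('wrist',1),('scene',0)):
    q=cams.snapshot(n); f=4
    c=proj(q,T,fish); u0,v0=int(c[0]-50),int(c[1]-75)
    im=cv2.resize(cv2.cvtColor(q['pixels'],cv2.COLOR_RGB2BGR)[v0:v0+150,u0:u0+100],None,fx=f,fy=f,interpolation=cv2.INTER_CUBIC)
    def d(X,col):
        a=proj(q,X,fish); cv2.circle(im,(int((a[0]+.5-u0)*f),int((a[1]+.5-v0)*f)),3,col,-1)
    for a in(-.008,.008):
        for b in(-.0125,.0125): d(T+a*tx+b*ty,(0,0,255)); d(T+a*tx+b*ty+[0,0,.03],(0,255,0))
    d(K,(255,0,255)); out.append(im); print(n,u0,v0)
cv2.imwrite('pics/ov2.png',np.hstack(out))
```

```text
[0.47451389 0.25743586 0.12707263] [-0.40363057 -0.13021536 -0.11830246] 0.0002887868600304158
wrist 227 153
scene 370 178
```

View pics/ov2.png

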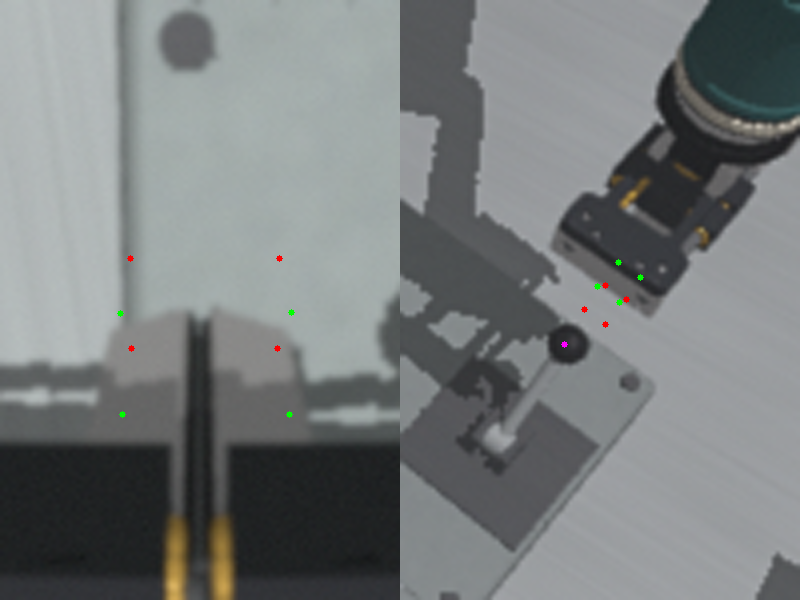

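Both views agree: the real finger ends sit about 35 mm above the reported TCP, level with the green z+30 marks. That explains why they passed over the knob. I'll go lower and push the knob from this side, stopping a little short of upright, to test it by contact.

Call:
step_arm --pt "-1 0 0 27 0" --pt "-1 0 0 27 0" --pt "-1 0 20 27 0" --pt "-1 0 35 27 0" --pt "-1 0 45 27 0" --pt "-1 0 55 27 0" --pt "-1 0 64 27 0" --pt "-1 0 70 27 0" --pt "-1 0 70 27 0"

```text
time: 9.65
tool_pos: [0.5433, 0.2478, 0.0975]
ee_rot: [3.14, 0.0, 1.445]
wrist_force: [0.4, 0.3, -0.9]
width: 0.0004
```

Run:
```python
from h import *
o=robot.get_obs(); T=np.array(o['tool_pos']); print(T,o['wrist_force'],o['width'])
for n in('wrist','scene','top'):
    q=cams.snapshot(n); save(q,'m_'+n)
    for l in ['lever_knob','lever_hinge']:
        for d in models.pinpoint(q,l)[:2]:
            print(n,l,round(d['p'],2),np.round(d['position'],4),np.round(proj(q,d['position'],n=='wrist')).astype(int))
```

```text
[0.54331221 0.24781559 0.09753585] [ 0.371761    0.33401589 -0.86784512] 0.0004385927010877171
wrist lever_knob 0.64 [ 0.5625  0.1682 -0.0028] [305 269]
wrist lever_knob 0.61 [0.5699 0.2418 0.1599] [332 270]
wrist lever_hinge 0.93 [0.5788 0.242  0.0753] [325 221]
scene lever_knob 0.63 [0.5712 0.251  0.158 ] [405 274]
scene lever_hinge 0.74 [0.5746 0.2426 0.0747] [394 287]
top lever_knob 0.59 [0.5719 0.2461 0.1529] [140 204]
top lever_hinge 0.8 [0.5818 0.2389 0.0732] [150 204]
```

View pics/m_wrist.png

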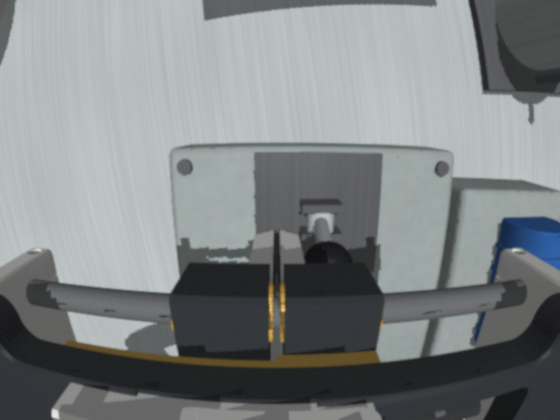

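Contact now: the knob moved to about 6–8 mm short of upright (knob at wrist (328,260), hinge at (321,222)), and the networks put it at x ≈ 0.571 against 0.577 for the hinge. Another 8 mm finishes it; then I'll back off, rise and check.

Call:
step_arm --pt "-1 0 4 0 0" --pt "-1 0 8 0 0" --pt "-1 0 8 0 0" --pt "-1 0 8 0 0" --pt "-1 0 -10 0 0" --pt "-1 0 -35 0 0" --pt "-1 0 -40 0 0" --pt "-1 0 -40 0 0"

```text
time: 11.1
tool_pos: [0.5031, 0.2532, 0.098]
ee_rot: [3.14, 0.0, 1.445]
wrist_force: [-0.2, -0.7, 0.7]
width: 0.0006
```

Run:
```python
from h import *
o=robot.get_obs(); T=np.array(o['tool_pos']); print(T,o['wrist_force'],o['width'])
A={'lever_knob':[],'lever_hinge':[]}
for n in('wrist','scene','top'):
    q=cams.snapshot(n); save(q,'n_'+n)
    for l in A:
        for d in models.pinpoint(q,l)[:2]:
            print(n,l,round(d['p'],2),np.round(d['position'],4),np.round(proj(q,d['position'],n=='wrist')).astype(int))
    g=q['pixels'].astype(int)
    # dark ball blob near expected
    u,v=proj(q,[.577,.2425,.159],n=='wrist'); h=proj(q,[.577,.2425,.074],n=='wrist')
    print(n,'expected upright knob',np.round((u,v),1),'hinge',np.round(h,1))
    w=22
    m=np.zeros(g.shape[:2],np.uint8); m[int(v)-w:int(v)+w,int(u)-w:int(u)+w]=(g.max(2)[int(v)-w:int(v)+w,int(u)-w:int(u)+w]<45)
    k,_,st,ce=cv2.connectedComponentsWithStats(m)
    for i in range(1,k):
        if st[i,4]>25: print('  blob',st[i],np.round(ce[i],1),np.round(ray(q,*ce[i],.159,n=='wrist'),4))
```

```text
[0.50310209 0.25316191 0.09798523] [-0.2119364  -0.70260745  0.73127163] 0.000627876673739382
wrist lever_knob 0.8 [0.5744 0.243  0.1603] [414 264]
wrist lever_hinge 0.63 [0.5757 0.2417 0.0746] [373 221]
wrist expected upright knob [417.7 263.3] hinge [374.1 220. ]
  blob [ 395  241   41   44 1484] [413.9 262.8] [0.5747 0.2432 0.159 ]
scene lever_knob 0.44 [0.5728 0.2486 0.1586] [404 274]
scene lever_knob 0.28 [ 0.5652 -0.3266  0.002 ] [235 198]
scene lever_hinge 0.71 [0.5716 0.2433 0.0743] [394 286]
scene expected upright knob [401.  273.7] hinge [393.  287.8]
  blob [398 269   9  10  65] [402.1 273.4] [0.5747 0.2442 0.159 ]
top lever_knob 0.5 [0.577  0.2415 0.1562] [141 202]
top lever_knob 0.43 [ 0.7609 -0.2654 -0.0014] [321 153]
top lever_hinge 0.91 [0.5796 0.2396 0.073 ] [150 205]
top expected upright knob [140.5 202.3] hinge [148.4 205.6]
  blob [118 196  29  28 391] [130.3 213.3] [0.5462 0.2692 0.159 ]
  blob [152 203  10  21 104] [157.2 210. ] [0.5569 0.1955 0.159 ]
```

The lever is upright within the measuring error: the knob blob is at (0.5747, 0.243) in wrist and scene views, and the hinge is at about (0.576, 0.242), so roughly 0.02 rad off. Next is the gear: rise, open the jaws and go above it.

Call:
step_arm --pt "-1 0 -5 -60 0" --pt "-1 0 -5 -120 0" --pt "-1 -20 0 -150 0" --pt "1 -569 134 -150 0" --pt "1 -569 134 -150 0" --pt "1 -569 134 -150 0" --pt "1 -569 134 -150 0" --pt "1 -569 134 -150 0" --pt "1 -569 134 -150 0" --pt "1 -569 134 -150 0" --pt "1 -569 134 -150 0" --pt "1 -569 134 -150 0" --pt "1 -569 134 -110 0" --pt "1 -569 134 -102 0" --pt "1 -569 134 -102 0"

```text
time: 13.42
tool_pos: [0.5641, -0.3273, 0.1996]
ee_rot: [-3.14, -0.001, 1.446]
wrist_force: [-0.2, 0.5, 0.3]
width: 0.0941
```

Run:
```python
from h import *
o=robot.get_obs(); T=np.array(o['tool_pos']); print(o['time'],T,o['ee_rot'],o['wrist_force'],o['width'])
q=cams.snapshot('wrist'); save(q,'g1')
for d in models.pinpoint(q,'gear')[:3]: print(round(d['p'],2),np.round(d['position'],4),np.round(proj(q,d['position'],True)))
s=cams.snapshot('scene'); save(s,'g1s')
for n in ('lever_knob','lever_hinge'):
    for d in models.pinpoint(s,n)[:1]: print(n,np.round(d['position'],4))
# rectified (metric) view of plane z=0.048: 0.5 mm/px, world aligned (up=+x, right=-y)
c=np.array([.565,-.328]); N=240; H=np.zeros((N,N,2),np.float32)
for i in range(N):
    for j in range(N):
        H[i,j]=proj(q,[c[0]+(N/2-i)*.0005,c[1]-(j-N/2)*.0005,.048],True)
r=cv2.remap(q['pixels'],H[...,0],H[...,1],cv2.INTER_CUBIC)
cv2.imwrite('pics/rect.png',r[...,::-1])
w=cv2.cvtColor(q['pixels'],cv2.COLOR_RGB2BGR)
cv2.imwrite('pics/g1c.png',np.hstack([w[:, :][60:360,80:480],cv2.resize(r[...,::-1],(300,300),interpolation=cv2.INTER_CUBIC)]))
```

```text
13.425 [ 0.56412593 -0.32725466  0.19963521] [-3.14044088e+00 -7.38242532e-04  1.44594843e+00] [-0.17981218  0.46535447  0.34937674] 0.09412913042341052
0.95 [ 0.4373 -0.578   0.002 ] [217. 349.]
0.63 [ 0.5668 -0.3197 -0.0033] [279. 175.]
0.61 [ 0.3507 -0.1591 -0.0047] [109.  84.]
lever_knob [0.5751 0.2482 0.1591]
lever_hinge [0.5727 0.2434 0.076 ]
```

View pics/g1c.png

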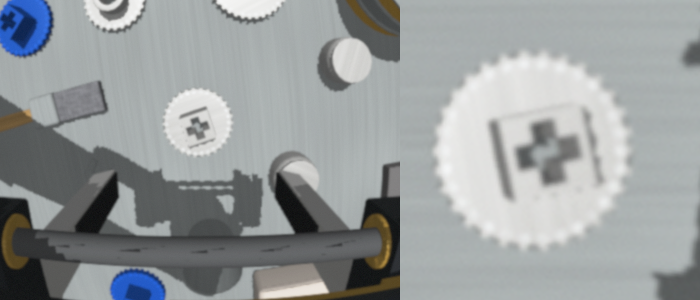

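The gear at wrist pixel (278,180) is the bare aluminium one with the square hub and cross bore; the blue gear at (102,85) is excluded. Its bore centre is almost directly below the TCP. I'll fit the bore angle, and the spline angle from the earlier frame.

```bash
cat >> h.py <<'E'
def rect(q,c,z,half,step,fish=True):
    g=np.arange(-half,half+step/2,step); X,Y=np.meshgrid(g,g,indexing='ij')
    M=np.array([[proj(q,[c[0]+a,c[1]+b,z],fish) for b in g] for a in g],np.float32)
    return cv2.remap(cv2.cvtColor(q['pixels'],cv2.COLOR_RGB2GRAY),M[...,0],M[...,1],cv2.INTER_CUBIC).astype(float),X,Y
def cross(I,X,Y,L,W,sgn,rout,rng=.005):
    """best centre shift/angle(deg, mod 90) of a cross; sgn -1 dark, +1 bright"""
    best=[]
    for a in np.arange(-45,45,1.5):
        c,s=np.cos(np.radians(a)),np.sin(np.radians(a))
        for dx in np.arange(-rng,rng+1e-9,.001):
            for dy in np.arange(-rng,rng+1e-9,.001):
                u=abs(c*(X-dx)+s*(Y-dy));v=abs(-s*(X-dx)+c*(Y-dy))
                i=((u<L/2)&(v<W/2))|((v<L/2)&(u<W/2)); o=~i&(np.hypot(X-dx,Y-dy)<rout)
                best.append((sgn*(I[i].mean()-I[o].mean()),a,dx,dy))
    return sorted(best)[::-1][:4]
E
python3 - <<'E'
from h import *
q=cams.snapshot('wrist'); o=robot.get_obs(); print(o['tool_pos'])
c=np.array([.5642,-.3272])
I,X,Y=rect(q,c,.048,.02,.0008); print('gear bore',np.round(cross(I,X,Y,.026,.010,-1,.0165),4))
# hub square outline direction from gradients
I,X,Y=rect(q,c,.048,.024,.0006)
gx,gy=np.gradient(cv2.GaussianBlur(I,(0,0),1.2)); w=np.hypot(gx,gy); m=np.hypot(X,Y)<.021
ph=np.angle((w[m]**2*np.exp(4j*np.arctan2(gy,gx)[m])).sum())/4; print('hub edge angle',np.degrees(ph))
E
```

```text
[ 0.56495221 -0.32777387  0.20182373]
gear bore [[75.4606 12.      0.      0.    ]
 [75.2341 13.5     0.      0.    ]
 [75.2298 10.5     0.      0.    ]
 [75.0995  9.      0.      0.    ]]
hub edge angle 12.450752427121131
```

Bore fit and hub edges agree: gear yaw 12° (mod 90), centre (0.5642, -0.3272). I'll turn the jaws square to the hub, half-open them to about 60 mm so the tips would land on the disc, and go down, feeling for contact.

Call:
step_arm --pt "0.28 0 0 0 -10" --pt "0.28 0 0 40 -19" --pt "0.28 0 0 90 -19" --pt "0.28 0 0 135 -19" --pt "0.28 0 0 160 -19" --pt "0.28 0 0 170 -19" --pt "0.28 0 0 170 -19" --pt "0.28 0 0 174 -19" --pt "0.28 0 0 178 -19" --pt "0.28 0 0 181 -19" --pt "0.28 0 0 181 -19"

```text
time: 15.1
tool_pos: [0.5641, -0.328, 0.0186]
ee_rot: [-3.141, -0.0, 1.777]
wrist_force: [0.8, 0.1, -0.2]
width: 0.0604
```

Call:
step_arm --pt "0.28 0 0 3 0" --pt "0.28 0 0 6 0" --pt "0.28 0 0 9 0" --pt "0.28 0 0 10 0"

```text
time: 15.6
tool_pos: [0.5641, -0.328, 0.0085]
ee_rot: [-3.141, -0.0, 1.777]
wrist_force: [0.4, -0.0, 1.2]
width: 0.0602
```

Run:
```python
from h import *
o=robot.get_obs(); T=np.array(o['tool_pos']); print(o['time'],T,o['ee_rot'],o['wrist_force'],o['width'])
q=cams.snapshot('wrist'); s=cams.snapshot('scene'); y=o['ee_rot'][2]
ty=np.array([np.sin(y),-np.cos(y),0]);tx=np.array([np.cos(y),np.sin(y),0])
out=[]
for p,f_,(u0,v0,w,h),f in((q,1,(170,120,220,150),2.5),(s,0,(195,150,60,94),4)):
    im=cv2.resize(p['pixels'][v0:v0+h,u0:u0+w,::-1],None,fx=f,fy=f,interpolation=cv2.INTER_CUBIC)
    for b in(-.0302,.0302):
        for z,c in((0,(0,0,255)),(.03,(0,255,0))):
            for a in (-.008,.008):
                k=proj(p,T+b*ty+a*tx+[0,0,z],f_); cv2.circle(im,(int((k[0]+.5-u0)*f),int((k[1]+.5-v0)*f)),2,c,-1)
    out.append(im[:375])
cv2.imwrite('pics/g2.png',np.hstack(out))
```

```text
15.6 [ 0.56408864 -0.32798142  0.00845288] [-3.14116113e+00 -3.79692850e-04  1.77677209e+00] [ 0.35404268 -0.01611702  1.22143496] 0.06018501215031724
```

View pics/g2.png

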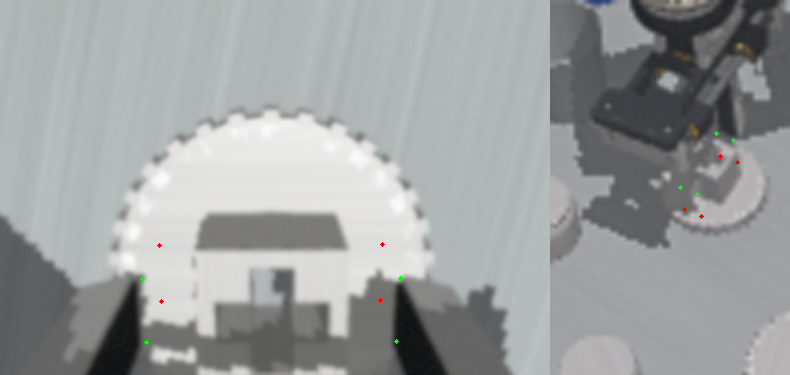

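Confirmed: the TCP reads 0.0085, below the disc top, with no contact. The tips in the wrist crop sit exactly on the z+30 mm marks, so the true finger ends are about 30 mm above the reported TCP. I'll continue down by that much, then grip.

Call:
step_arm --pt "0.28 0 0 12 0" --pt "0.28 0 0 19 0" --pt "0.28 0 0 22 0" --pt "0.28 0 0 23 0" --pt "0.28 0 0 23 0"

```text
time: 16.32
tool_pos: [0.5644, -0.3282, -0.014]
ee_rot: [3.141, 0.0, 1.777]
wrist_force: [-0.1, 0.1, -1.0]
width: 0.0602
```

Call:
step_arm --pt "-1 0 0 0 0" --pt "-1 0 0 0 0" --pt "-1 0 0 0 0" --pt "-1 0 0 0 0" --pt "-1 0 0 0 0" --pt "-1 0 0 0 0" --pt "-1 0 0 -10 0" --pt "-1 0 0 -40 0" --pt "-1 0 0 -40 0"

```text
time: 17.45
tool_pos: [0.5659, -0.3294, 0.0288]
ee_rot: [3.138, 0.004, 1.777]
wrist_force: [-0.2, 0.9, -3.6]
width: 0.0333
```

Gripped (33 mm across the hub) and lifted, about 3 N. I'll carry it beside the shaft so that the wrist camera is over the shaft.

Call:
step_arm --pt "-1 0 0 -40 0" --pt "-1 0 0 -90 0" --pt "-1 40 10 -124 0" --pt "-1 100 24 -124 0" --pt "-1 155 38 -124 0" --pt "-1 210 51 -124 0" --pt "-1 265 64 -124 0" --pt "-1 320 78 -124 0" --pt "-1 345 84 -124 0" --pt "-1 355 86 -124 0" --pt "-1 355 86 -124 0" --pt "-1 355 86 -124 0" --pt "-1 355 86 -124 0"

```text
time: 19.08
tool_pos: [0.5759, 0.0357, 0.1497]
ee_rot: [-3.141, 0.0, 1.775]
wrist_force: [-1.2, 0.9, -2.8]
width: 0.0336
```

Run:
```python
from h import *
o=robot.get_obs(); T=np.array(o['tool_pos']); print(o['time'],T,o['ee_rot'],o['wrist_force'],o['width'])
q=cams.snapshot('wrist'); save(q,'s1')
for n in('seat','shaft_top','lever_knob','lever_hinge'):
    for d in models.pinpoint(q,n)[:1]: print(n,round(d['p'],2),np.round(d['position'],4),np.round(proj(q,d['position'],True)))
c=np.array([.561,.110])
for z in(.109,.105): 
    I,X,Y=rect(q,c,z,.02,.0008)
    for s in(1,-1): print(z,s,np.round(cross(I,X,Y,.024,.008,s,.014,.006),4).tolist())
ims=[]
for z in(.124,.109,.066):
    I,X,Y=rect(q,c,z,.035,.0007); ims.append(cv2.resize(np.clip(I[::-1,::-1],0,255).astype(np.uint8),(260,260),interpolation=cv2.INTER_CUBIC))
k=proj(q,[*c,.1],True); u,v=int(k[0]),int(k[1])
print(k)
cw=cv2.resize(q['pixels'][max(v-50,0):v+50,u-65:u+65,::-1],(780,600-260),interpolation=cv2.INTER_CUBIC)
cv2.imwrite('pics/s1c.png',np.vstack([cv2.cvtColor(np.hstack(ims),cv2.COLOR_GRAY2BGR),cw]))
```

```text
19.075 [0.57590659 0.03566077 0.14974702] [-3.14135337e+00  3.88889678e-04  1.77490430e+00] [-1.24493642  0.94036803 -2.84831163] 0.03364306047256638
seat 0.68 [0.5608 0.1087 0.0628] [277. 120.]
shaft_top 0.96 [0.5606 0.1118 0.1261] [278. 114.]
0.109 1 [[5.9559, 30.0, -0.006, 0.006], [5.779, 31.5, -0.006, 0.006], [5.6189, 34.5, -0.006, 0.006], [5.3317, 25.5, -0.006, 0.006]]
0.109 -1 [[34.3436, -34.5, -0.003, -0.006], [34.1368, -33.0, -0.003, -0.006], [33.8069, -31.5, -0.003, -0.006], [33.5763, -37.5, -0.003, -0.006]]
0.105 1 [[6.1633, 30.0, -0.006, 0.006], [5.9906, 31.5, -0.006, 0.006], [5.7585, 25.5, -0.006, 0.006], [5.5314, 34.5, -0.006, 0.006]]
0.105 -1 [[34.194, -34.5, -0.003, -0.006], [33.9664, -33.0, -0.003, -0.006], [33.5986, -31.5, -0.003, -0.006], [33.5273, -37.5, -0.003, -0.006]]
(np.float64(278.11320123751045), np.float64(117.65955232201348))
```

View pics/s1c.png

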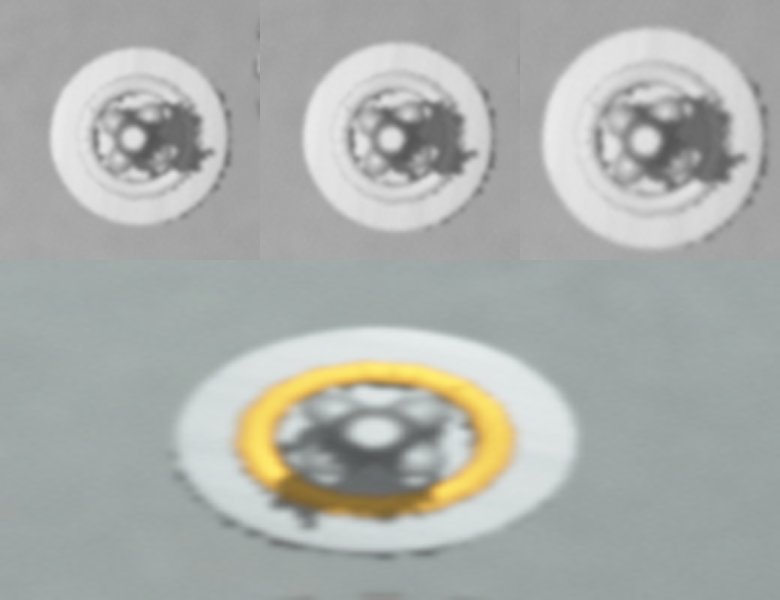

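The shaft shows at wrist (278,118). It looks as if the spline tops lie near the diagonals, but this is too coarse. I'll go closer with the gear still aside and measure the angular profile.

Call:
step_arm --pt "-1 0 0 40 0" --pt "-1 0 0 75 0" --pt "-1 0 0 80 0" --pt "-1 0 0 80 0" --pt "-1 0 0 80 0"

```text
time: 19.95
tool_pos: [0.5775, 0.0369, 0.0722]
ee_rot: [3.138, 0.001, 1.777]
wrist_force: [1.2, 0.6, -3.8]
width: 0.0339
```

Run:
```python
from h import *
from scipy.ndimage import map_coordinates
o=robot.get_obs(); T=np.array(o['tool_pos']); print(o['time'],T,o['ee_rot'],o['wrist_force'],o['width'])
q=cams.snapshot('wrist'); save(q,'s2'); C=-np.array(q['R']).T@q['t']; print('cam',np.round(C,3))
np.save('q2.npy',q,allow_pickle=True)
# shoulder circle: bright ring vs housing grey at z .066; print saturated brass centroid (collar top z .072)
hsv=cv2.cvtColor(q['pixels'],cv2.COLOR_RGB2HSV); k=proj(q,[.559,.109,.072],True); print('shaft px',k)
m=((hsv[...,1]>110)&(abs(hsv[...,0].astype(int)-22)<10)).astype(np.uint8); yy,xx=np.nonzero(m); s=np.hypot(xx-k[0],yy-k[1])<60
P=np.array([ray(q,a,b,.072,True)[:2] for a,b in zip(xx[s],yy[s])]); 
h=cv2.convexHull(P.astype(np.float32)*1000); print('collar circle mm',cv2.minEnclosingCircle(h),len(P))
c=np.array(cv2.minEnclosingCircle(h)[0])/1000
for z in(.109,.107):
  print('z',z)
  for r in(.007,.009,.011,.0125):
    v=[]
    for a in range(0,360,10):
        p=proj(q,[c[0]+r*np.cos(np.radians(a)),c[1]+r*np.sin(np.radians(a)),z],True)
        v.append(int(cv2.getRectSubPix(q['pixels'],(1,1),(float(p[0]),float(p[1])))[0,0].mean()))
    print(r,v)
ims=[]
for z in(.109,):
    I,X,Y=rect(q,c,z,.018,.0003); im=cv2.resize(np.clip(I[::-1,::-1],0,255).astype(np.uint8),(500,500),interpolation=cv2.INTER_CUBIC)
    cv2.imwrite('pics/s2c.png',im)
```

```text
19.95 [0.57746607 0.03692905 0.07223449] [3.13757287e+00 1.05196891e-03 1.77677403e+00] [ 1.16147868  0.64860023 -3.77218344] 0.03386783324821199
cam [0.562 0.102 0.282]
shaft px (np.float64(272.62311745539864), np.float64(117.2591372118149))
collar circle mm ((558.7448120117188, 108.83501434326172), 20.09781265258789) 1287
z 0.109
0.007 [121, 103, 103, 138, 168, 196, 197, 177, 159, 193, 215, 192, 163, 181, 201, 183, 155, 127, 123, 108, 102, 99, 103, 124, 102, 95, 91, 88, 100, 97, 94, 123, 184, 214, 191, 165]
0.009 [211, 207, 201, 134, 162, 194, 200, 177, 191, 219, 224, 225, 174, 183, 202, 187, 152, 171, 202, 181, 134, 130, 157, 176, 148, 138, 104, 102, 106, 107, 102, 146, 177, 187, 175, 191]
0.011 [208, 216, 158, 181, 199, 166, 181, 212, 116, 115, 122, 128, 132, 212, 172, 163, 191, 159, 187, 196, 170, 117, 177, 138, 129, 170, 111, 107, 107, 106, 122, 158, 135, 153, 197, 219]
0.0125 [142, 138, 139, 148, 182, 167, 178, 192, 172, 175, 180, 184, 183, 196, 185, 184, 197, 180, 174, 178, 168, 152, 171, 133, 106, 138, 106, 106, 105, 105, 106, 139, 146, 196, 192, 183]
z 0.107
0.007 [124, 103, 103, 136, 166, 191, 193, 175, 156, 183, 205, 183, 159, 176, 193, 176, 150, 124, 117, 106, 100, 99, 104, 121, 101, 95, 90, 89, 100, 97, 94, 122, 182, 214, 193, 167]
0.009 [210, 203, 198, 133, 161, 194, 202, 179, 188, 223, 225, 226, 176, 185, 205, 188, 152, 169, 195, 171, 126, 133, 158, 177, 147, 137, 103, 103, 106, 106, 102, 146, 177, 188, 176, 187]
0.011 [211, 219, 167, 184, 194, 169, 179, 209, 121, 114, 115, 126, 125, 203, 173, 163, 184, 166, 196, 203, 165, 120, 171, 138, 131, 168, 110, 107, 107, 105, 122, 156, 136, 151, 193, 219]
0.0125 [146, 135, 132, 142, 187, 163, 177, 197, 166, 172, 175, 177, 178, 201, 183, 181, 201, 174, 169, 174, 163, 143, 170, 131, 109, 144, 106, 106, 105, 106, 106, 143, 144, 199, 196, 189]
```

View pics/s2c.png

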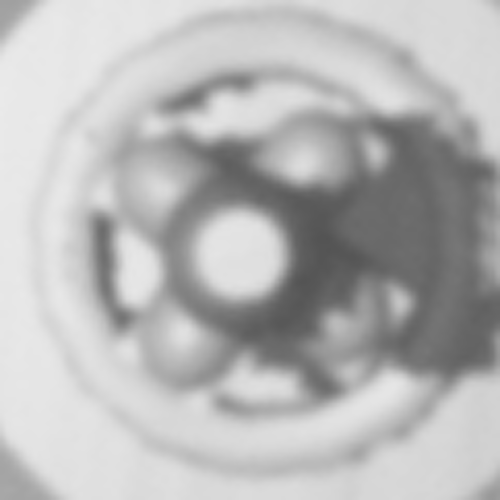

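In this close, rectified view the four rounded spline tops are clear at (158,182), (312,152), (185,340) and (345,325). That gives a spline angle of about 53.5° (mod 90), with the axis at about (0.559, 0.109) from the collar and shoulder rims. The gear in hand is at 101.8°, so I'll turn it 48.3° and carry it above the shaft.

Call:
step_arm --pt "-1 0 0 -30 0" --pt "-1 0 0 -54 10" --pt "-1 0 0 -54 20" --pt "-1 35 -1 -54 30" --pt "-1 60 -2 -54 40" --pt "-1 74 -3 -54 48.3" --pt "-1 74 -3 -54 48.3" --pt "-1 74 -3 -54 48.3" --pt "-1 74 -3 -54 48.3" --pt "-1 74 -3 -54 48.3"

```text
time: 21.25
tool_pos: [0.558, 0.1082, 0.1239]
ee_rot: [3.141, 0.0, 0.933]
wrist_force: [-0.2, 0.0, -4.0]
width: 0.0339
```

Run:
```python
from h import *
o=robot.get_obs(); T=np.array(o['tool_pos']); print(o['time'],T,o['ee_rot'],np.degrees(o['ee_rot'][2]),o['wrist_force'],o['width'])
for n in('wrist','scene','top'):
    q=cams.snapshot(n); save(q,'u_'+n)
    for l in('gear','shaft_top','lever_knob'):
        for d in models.pinpoint(q,l)[:4]:
            if d['position'][1]>0: print(n,l,round(d['p'],2),np.round(d['position'],4))
q=np.load('q2.npy',allow_pickle=True).item()
# refine spline angle with 4-fold disc model on the close view
c0=np.array([.5589,.1090]); I,X,Y=rect(q,c0,.108,.018,.0004); best=[]
L=cv2.GaussianBlur(I,(0,0),1)
for a in np.arange(30,75,1):
  for dx in np.arange(-.002,.0021,.001):
    for dy in np.arange(-.002,.0021,.001):
      def m(off,r0,rad):
        t=np.zeros(X.shape,bool)
        for k in range(4):
          b=np.radians(a+off+90*k); t|=np.hypot(X-dx-r0*np.cos(b),Y-dy-r0*np.sin(b))<rad
        return t
      A=L[m(0,.0085,.0028)]; best.append((A.std(),a,dx,dy,A.mean()))
print(np.round(sorted(best)[:6],4))
```

```text
21.25 [0.55796279 0.10819702 0.1238521 ] [3.14146715e+00 1.74835090e-04 9.33443096e-01] 53.48234978914631 [-0.1858393   0.04473504 -3.97463339] 0.03385103755671018
wrist gear 0.83 [0.5603 0.1125 0.1382]
wrist lever_knob 0.79 [0.5765 0.2384 0.1567]
wrist lever_knob 0.18 [ 0.5627  0.1671 -0.0022]
scene gear 0.7 [0.5561 0.1095 0.1412]
scene shaft_top 0.6 [0.5593 0.1124 0.1234]
scene lever_knob 0.64 [0.5767 0.2537 0.1573]
scene lever_knob 0.33 [0.5585 0.1125 0.0655]
top gear 0.76 [0.5567 0.1119 0.1363]
top lever_knob 0.61 [0.5835 0.239  0.0734]
[[ 2.617000e+01  6.300000e+01 -1.000000e-03 -1.000000e-03  1.642856e+02]
 [ 2.623750e+01  6.100000e+01 -1.000000e-03 -1.000000e-03  1.639967e+02]
 [ 2.629800e+01  6.200000e+01 -1.000000e-03 -1.000000e-03  1.639063e+02]
 [ 2.637100e+01  6.000000e+01 -1.000000e-03 -1.000000e-03  1.633475e+02]
 [ 2.645650e+01  6.400000e+01 -1.000000e-03 -1.000000e-03  1.642477e+02]
 [ 2.658750e+01  6.600000e+01 -1.000000e-03 -1.000000e-03  1.648048e+02]]
```

In place: yaw 53.5°, gear underside about 14 mm over the shaft end. The last 4-fold fit is spoilt by the shadow, so I disregard it. Now I lower it onto the pilot and watch the force.

Call:
step_arm --pt "-1 0 0 10 0" --pt "-1 0 0 15 0" --pt "-1 0 0 19 0" --pt "-1 0 0 22 0" --pt "-1 0 0 22 0"

```text
time: 22.48
tool_pos: [0.5577, 0.1088, 0.1016]
ee_rot: [-3.141, 0.0, 0.934]
wrist_force: [-0.6, 0.7, -3.5]
width: 0.0334
```

Call:
step_arm --pt "-1 0 0 3 0" --pt "-1 0 0 6 0" --pt "-1 0 0 8 0" --pt "-1 0 0 10 0" --pt "-1 0 0 10 0"

```text
time: 23.1
tool_pos: [0.5578, 0.1087, 0.0917]
ee_rot: [3.141, 0.0, 0.934]
wrist_force: [-0.5, -0.2, -3.2]
width: 0.034
```

Call:
step_arm --pt "-1 0 0 2 0" --pt "-1 0 0 4 0" --pt "-1 0 0 6 0" --pt "-1 0 0 8 0" --pt "-1 0 0 8 0"

```text
time: 23.72
tool_pos: [0.558, 0.1086, 0.0836]
ee_rot: [3.141, 0.0, 0.934]
wrist_force: [2.3, -1.3, -3.6]
width: 0.0339
```

The gear is 11 mm past the spline tops with only 2.6 N sideways, so it's meshed. Next I go down to just above the collar.

Call:
step_arm --pt "-1 0 0 5 0" --pt "-1 0 0 10 0" --pt "-1 0 0 15 0" --pt "-1 0 0 19 0" --pt "-1 0 0 22 0" --pt "-1 0 0 22 0"

```text
time: 24.48
tool_pos: [0.558, 0.1086, 0.0614]
ee_rot: [3.141, 0.0, 0.934]
wrist_force: [3.4, -1.8, -3.6]
width: 0.0336
```

Run:
```python
from h import *
o=robot.get_obs(); print(o['time'],o['tool_pos'],o['wrist_force'],o['wrist_torque'])
```

```text
24.475 [0.55797118 0.10859088 0.06141626] [ 3.36984856 -1.77544621 -3.61909867] [-0.40182852 -0.68285732  0.06978628]
```

Call:
step_arm --pt "-1 0 0 3 0" --pt "-1 0 0 5 0" --pt "-1 0 0 7 0" --pt "-1 0 0 8.5 0" --pt "-1 0 0 8.5 0"

```text
time: 25.1
tool_pos: [0.5582, 0.1087, 0.0557]
ee_rot: [3.14, -0.001, 0.934]
wrist_force: [-1.2, -2.5, 6.6]
width: 0.034
```

Call:
step_arm --pt "-1 0 0 1.5 0" --pt "-1 0 0 3 0" --pt "-1 0 0 4 0" --pt "-1 0 0 4 0" --pt "-1 0 0 4 0"

```text
time: 25.72
tool_pos: [0.5582, 0.1088, 0.0525]
ee_rot: [3.14, -0.001, 0.934]
wrist_force: [-2.0, -2.3, 9.3]
width: 0.034
```

Call:
step_arm --pt "-1 0 0 1.5 0" --pt "-1 0 0 3 0" --pt "-1 0 0 3 0" --pt "-1 0 0 3 0"

```text
time: 26.22
tool_pos: [0.5583, 0.1088, 0.0521]
ee_rot: [3.139, -0.002, 0.934]
wrist_force: [-5.2, -3.0, 19.3]
width: 0.034
```

Hard stop: 3 mm more command gave +10 N but only 0.4 mm of travel, at TCP 0.052, exactly the predicted home height. I'll check quickly and hand in while holding.

Run:
```python
from h import *
o=robot.get_obs(); print(o['time'],o['tool_pos'],o['wrist_force'],o['width'])
K=[];H=[];Z=[]
for n in('wrist','scene','top'):
    q=cams.snapshot(n); save(q,'end_'+n)
    for l in('gear','lever_knob','lever_hinge'):
        for d in models.pinpoint(q,l)[:4]:
            P=d['position']
            if P[1]>.05 and P[0]>.5: print(n,l,round(d['p'],2),np.round(P,4))
    g=q['pixels'].max(2); u,v=proj(q,[.577,.2425,.159],n=='wrist'); w=24
    m=np.zeros(g.shape,np.uint8); s=np.s_[max(int(v)-w,0):int(v)+w,max(int(u)-w,0):int(u)+w]; m[s]=g[s]<45
    k,_,st,ce=cv2.connectedComponentsWithStats(m)
    for i in range(1,k):
        if st[i,4]>40: print('  blob',st[i],np.round(ray(q,*ce[i],.159,n=='wrist'),4))
```

```text
26.225 [0.55828149 0.10877049 0.052064  ] [-5.20985051 -3.03600912 19.261129  ] 0.034032716854489
wrist gear 0.56 [0.5604 0.1132 0.0613]
wrist lever_knob 0.95 [0.576  0.2416 0.1614]
wrist lever_hinge 0.63 [0.5762 0.2408 0.075 ]
  blob [  75    0   48   21 1000] [0.5739 0.238  0.159 ]
scene gear 0.71 [0.5581 0.1109 0.0669]
scene lever_knob 0.66 [0.5761 0.2487 0.1582]
scene lever_hinge 0.68 [0.5741 0.2434 0.0718]
top gear 0.61 [0.5571 0.1097 0.0689]
top lever_knob 0.45 [0.582  0.2396 0.0714]
top lever_hinge 0.55 [0.5822 0.2409 0.0779]
  blob [144 183  20  43 247] [0.5529 0.2155 0.159 ]
```

Gear z averages 0.066, which is home, and the lever knob is still over its hinge within 2 mm. Handing in.

Run:
```python
from bench import robot
print(robot.close_job()); o=robot.get_obs(); print(o['time'],o['tool_pos'],o['wrist_force'])
```

```text
the job is handed in; nothing more can be done
None
the job is handed in; nothing more can be done
```

I handed the job in at about 26.5 s with the clutch lever standing upright and the square-hub gear held pressed home on the shoulder.

**Lever:** My first try missed because the real finger ends sit about 30 mm above the reported TCP, so the jaws passed over the knob. I corrected for that and pushed the lever upright with the jaws shut. In the last check the knob was over its hinge within about 2 mm (about 0.02 rad) by the wrist and scene networks. The top camera could not see the knob reliably, and the scene view of it was partly noisy.

**Gear:** I took the bare aluminium gear by its square hub and turned it to the spline angle of about 53.5°. It slid over the splines with only 2–4 N sideways. Then I pressed it down to a hard stop:
- **Hard stop:** 3 mm more commanded travel gave +10 N but only 0.4 mm of movement.
- **Position:** The TCP stopped at 0.052 m, exactly the height worked out for home. The networks put the gear underside at 0.061, 0.067 and 0.069 m (wrist, scene, top), against 0.066 m for home.
- **Grip:** The wrist force was 19 N upward, and the gear is still gripped and pressed.

**What disagreed:** One automatic fit of the spline angle said about 62° because of shadow. I set it aside, and the gear meshed at 53.5°. I never moved or touched the other things on the bench on purpose, but I did not check their positions again at the end.

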